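# Refit the light-control knob in the display cabinet and hold it pressed

### The arm

A 6-joint arm with a two-finger parallel gripper is mounted at the origin on the work surface. World frame = base frame: x ahead of the robot, y to its left, z up, the work surface at z = 0. Lengths are in mm, angles in rad, forces in N, time in s.
With the tool pointing down it reaches from about 275 to 1000 mm from the base axis. Payload 8.4 kg.
Tool frame: the origin (TCP) lies between the finger pads, 19 mm behind the fingertips; this is the grasp point; z points along the fingers, y is the line along which they close (so a half turn about z gives the same grasp; the last joint's range is limited). The gripper opens to 85 mm and grips with 20 to 120 N. Pads are 22 mm wide; open, the fingers measure 114 mm over their backs; the gripper's body (76 mm by 85 mm) begins 54 mm behind the grasp point. The pads swing forward as they close: fully open they stand 13 mm farther back than shut.
Start: joints at [1.252, 0.353, 1.633, -0, 1.155, -0.002], TCP at [194.703, 593.901, 249.981] pointing down, gripper open.
Joint ranges: [-2.63, 2.63], [-0.92, 2.1], [0.06, 2.66], [-1.3, 4.44], [0, 2.69], [-3.02, 3.02]. Speed limits (rad/s): [2.22, 2.22, 2.79, 3.14, 3.14, 3.14].

### API

Orientations are given as [roll, pitch, yaw] about the fixed x, y, z axes, in that order (R = Rz(yaw) Ry(pitch) Rx(roll)).
In Python, from rig import r gives the robot as it stands.
- The arm moves only by the tool tcp_steps, called after "Request:" as name(argument=value, ...), one argument or row to a line, values as JSON. Schema: {"type":"object","properties":{"motion":{"type":"array","items":{"type":"array","items":{"type":"number"},"minItems":7,"maxItems":7},"minItems":1,"maxItems":5},"squeeze":{"type":"number"},"only":{"type":"string"},"quiet":{"type":"boolean"},"lines":{"type":"string"}},"required":["motion"],"additionalProperties":false}. motion is a list of rows, 1 to 5 of them, each of 7 numbers: a rotation vector rx, ry, rz in units of 0.1 rad, then dx, dy, dz in units of 50 mm, then the opening from 0.0 (shut) to 1.0 (fully open); each row shifts and turns the commanded pose from where the row before left it, along the tool's axes as they then stand; what a row does not reach is not made up. A row lasts 1/12 s, in which the tool goes at most 41.7 mm and 0.125 rad, less where a joint would pass 70% of its speed; a pose out of reach is approached as far as the arm can. The fingers move at their own pace and stop on an object; squeeze is the grip in N (left out, the last holds). Time passes only in rows, so rows that do not move let the fingers close. The tool returns the time, the measured TCP pose, the force, the opening and the grip force at its end. only (a regular expression) keeps the lines of the reply that match it, lines (a string "A,B") keeps lines A to B, and quiet returns only ok. Input that does not fit is refused with a message, and nothing moves.
- r.sense(): the state, without advancing time (a new reading comes with each control period).
- r.grab_frame(name): name is "scene" or "side" or "wrist"; returns the picture (384x512x3 uint8, red, green, blue); there is no depth.
- r.camera_params(name): a dict with "fx", "fy", "cx", "cy" (pixels), "dist_coeffs" ([k1, k2, p1, p2, k3] as OpenCV has them; the pictures are not rectified), "rvec" (rotation vector, rad) and "tvec" (3), from world to camera coordinates, as OpenCV has them. Camera axes: x right, y down, z forward; pixel columns grow to the right and rows downward; lengths in mm; the calibration is good to about 2 mm. A picture is of the moment at which its call begins: read the wrist's pose just before it. camera_params takes no time and is no camera call; for the wrist camera it gives the pose at the moment of the call.
- r.sign_off(): hands the job in; it is judged then, once.
The state is a dict: "clock": time; "qpos": joint angles; "qvel": joint speeds; "joint_efforts": joint torques, N m; "eef_pos": TCP position; "tcp_rot": TCP orientation; "contact_force": force on the tool from outside, world axes, zero at the start; "wrist_torque": the same for the moment, N m; "opening": opening from 0.0 (shut) to 1.0 (fully open); "grasp_force": force on a finger pad.
Only numpy, scipy, OpenCV 4.12 (cv2) and the standard library are available. Lean on these libraries where they do the work, as an engineer would, in place of code of your own. Each camera call takes 0.05 s, during which the arm holds its last target. There are 200 camera calls.

### The job

The cabinet's light controller has its battery drawer hanging open and its knob pulled off onto the bamboo tray. First push the drawer fully home, then pick up the knob, turn it so that the flat in its bore matches the flat of the D-shaft on the controller, push it all the way onto the shaft and press knob and shaft fully down against the spring, as for pairing the lamps; finish while the gripper is still holding the knob pressed down. Leave the teapot, cake stand, jade dish and gift box where they stand.

Things in the scene. Friction and masses are not known exactly. Their poses are not given: they have to be found in the camera images.
- controller: Dark teak light controller, a box 170 (x) x 190 (y) x 72 high, fixed on the shelf, on the robot's left or right (tray on the other side). Origin: centre of its underside. Its front, with the drawer, faces its own -x (towards the robot, yawed up to 0.2 rad). The shaft rises from its top, 15 mm towards +x from the centre.
- drawer_face (a point): Centre of the plain outer face of the battery drawer's light wood front (180 wide, 60 high, from 6 to 66 mm above the shelf, thin brass strip near its top edge). The point is 36 mm above the shelf; axes as the controller's. Push it along the controller's +x. When home, the face stands 95 mm in front of the controller's centre.
- drawer (a joint): How far the drawer is pulled out: 0 home against its stop, 0.075 m fully out; starts 0.03 to 0.06. Slides along the controller's x. It stays where it is left; about 2 N moves it.
- shaft_tip (a point): Centre of the tip of the upright steel D-shaft, 14 mm diameter with a flat 3 mm from its axis. The flat faces this point's +x; a white tick on the 48 mm black collar at its foot points the same way. Tip 24 mm above the controller's top, 96 above the shelf; upper 3.5 mm stepped narrower. z up. Starts turned up to 0.7 rad from the controller's x; turns only stiffly (0.12 N m).
- shaft (a joint): How far the shaft is pushed down: 0 up, 0.006 m fully in at its stop. Spring: about 3.6 N to start moving, 10.8 N fully in; it springs back when let go.
- knob: Loose dark round knob, 40 diameter x 36 high, 50 to 85 g, standing bore-down on the tray. Origin: centre of its underside; z up. A red line on its top and side marks +x, where the bore's flat is; it starts within 0.8 rad of world +x. The upper 20 mm are a plain cylinder, good to grip from above with the TCP 25 mm over the underside.
- knob_seat (a point): Centre of the end of the knob's blind bore, 16 mm above its underside; meets the shaft tip when fully on. The bore, open below, is 16 mm deep, 16 diameter, with a flat 4 mm from the axis on the knob's +x side: about 1 mm of play on the shaft, one way round only. Fully on, the knob's underside is 8 mm above the controller's top, 2 mm when pressed fully in.
- tray: Fixed bamboo tray 190 x 170, floor 6 mm thick, rim 10 mm high overall. Origin: centre of its underside. The knob stands on its floor within 30 mm of its centre each way.
- teapot: Blue porcelain teapot, body 136 diameter, 130 high, 215 long over spout (+y) and handle (-y). Origin: centre of its underside. Leave alone.
- cake_stand: Clear acrylic cake stand, top 140 diameter, 90 high, foot 90 diameter. Origin: centre of its underside. Leave alone.
- dish: Jade-green ceramic dish, 90 diameter, 26 high. Origin: centre of its underside. Leave alone.
- gift_box: Gold aluminium gift box 126 x 106 x 72 high with red bands. Origin: centre of its underside. Leave alone.

How it is judged:
By the outcome, as a careful person would: the job done as asked, in the order asked, and still so for the second after the job is handed in, while the arm keeps its last pose, push and grip.
It also fails if it takes over 64 s, if anything falls off the work surface, if the arm or the gripper's body presses on something with over 40 N, if the wrist force passes 120 N, or if a joint passes its speed limit or range.

## Working session

There is one attempt and no reset: what is moved stays moved. The work goes in short steps, Python scripts to look and compute and a tool call to move; the robot and the scene stay as the last step left them, time stands still between calls to the robot, and variables do not carry over. Pictures are saved under pics/ and viewed, at most 10 in all, crops included, and the job is handed in when it is done.

```bash
ls; mkdir -p pics; python3 - <<'E'
from rig import r
import cv2
s=r.sense();print(s['clock'],s['eef_pos'],s['tcp_rot'])
for n in("scene","side"):
    p=r.camera_params(n);print(n,{k:[round(float(x),3) for x in (v if hasattr(v,'__len__') else [v])] for k,v in p.items()})
    im=r.grab_frame(n)[:,:,::-1];cv2.imwrite(f'pics/{n}0.png',cv2.resize(im,(800,600),interpolation=cv2.INTER_CUBIC));cv2.imwrite(f'pics/{n}0raw.png',im)
E
```

```text
pics
rig.py
0.0 [194.56359072 593.49319029 249.27426833] [-3.14025474e+00 -2.61661710e-05  2.82478114e+00]
scene {'fx': [402.083], 'fy': [402.083], 'cx': [243.678], 'cy': [190.407], 'dist_coeffs': [-0.145, 0.0, 0.0, 0.0, 0.0], 'rvec': [1.985, 1.597, -0.558], 'tvec': [-144.14, -388.382, 1537.368]}
side {'fx': [399.733], 'fy': [399.733], 'cx': [250.631], 'cy': [201.163], 'dist_coeffs': [-0.042, 0.0, 0.0, 0.0, 0.0], 'rvec': [2.306, -0.713, 0.276], 'tvec': [-527.466, 314.441, 929.809]}
```

View pics/scene0.png

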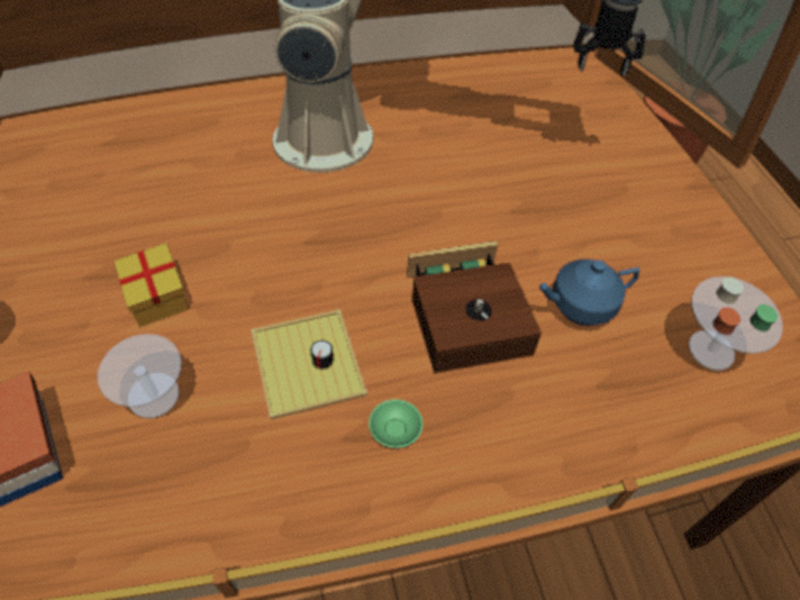

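View pics/side0.png

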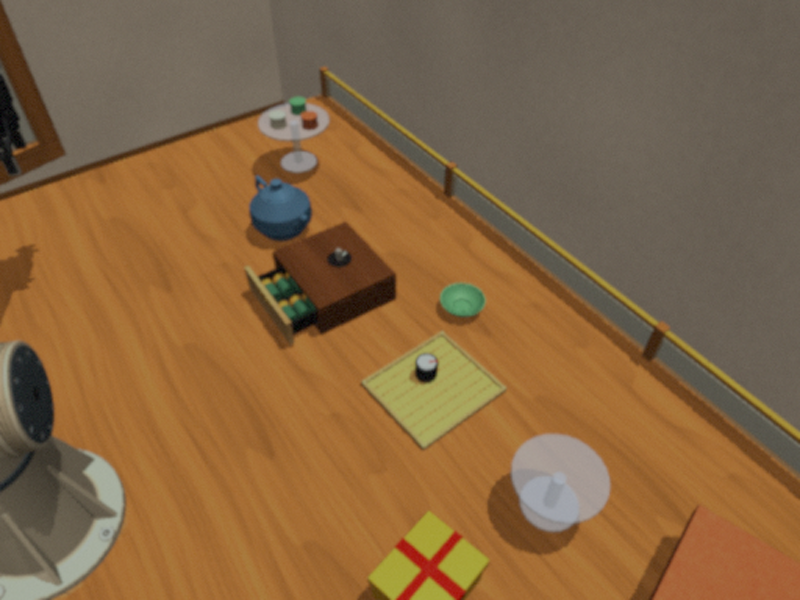

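Scene view: the drawer is open at (452,258), the shaft tip is at about (479,301), the knob on the tray is at (321,347) and the teapot stands beside the controller. Side view: shaft tip (340,250), knob top (427,360), drawer front top corners (248,269) and (292,325).

```bash
cat > h.py <<'E'
import numpy as np, cv2
from rig import r
def P(p):
    K=np.array([[p['fx'],0,p['cx']],[0,p['fy'],p['cy']],[0,0,1.]]);R=cv2.Rodrigues(np.array(p['rvec'],float))[0]
    return K,np.array(p['dist_coeffs'],float),R,np.array(p['tvec'],float).reshape(3)
def ray(p,uv):
    K,d,R,t=P(p);n=cv2.undistortPoints(np.array([[uv]],float),K,d)[0,0]
    v=R.T@np.array([n[0],n[1],1]);return -R.T@t,v/np.linalg.norm(v)
def tri(obs):
    A=np.zeros((3,3));b=np.zeros(3);L=[ray(*o) for o in obs]
    for c,v in L: M=np.eye(3)-np.outer(v,v);A+=M;b+=M@c
    x=np.linalg.solve(A,b);return x.round(1),[round(float(np.linalg.norm(np.cross(v,x-c))),1) for c,v in L]
def onz(p,uv,z):
    c,v=ray(p,uv);return (c+v*(z-c[2])/v[2]).round(1)
def proj(p,X):
    K,d,R,t=P(p);return cv2.projectPoints(np.array(X,float).reshape(-1,1,3),cv2.Rodrigues(R)[0],t,K,d)[0].reshape(-1,2)
E
python3 - <<'E'
from h import *
S=.64
a=r.camera_params('scene');b=r.camera_params('side')
for n,u,v in [('tip',(479,301),(340,250)),('knobtop',(321,347),(427,360)),('drawL',(496,243),(248,269)),('drawR',(409,259),(292,325)),
 ('top FR',(415,287),(322,308)),('top BL',(538,326),(347,227))]:
    print(n,tri([(a,np.array(u)*S),(b,np.array(v)*S)]), onz(a,np.array(u)*S,72),onz(b,np.array(v)*S,72))
w=r.camera_params('wrist');c,v=ray(w,(256,192));print(c,v)
from scipy.spatial.transform import Rotation as Ro
s=r.sense();R=Ro.from_euler('xyz',s['tcp_rot']).as_matrix()
print(R.T@(c-s['eef_pos']),R.T@v,R.round(2),w['fx'],w['dist_coeffs'])
E
```

```text
tip (array([639.7, 179.7,  95.6]), [1.5, 1.5]) [621.  190.2  72. ] [652.5 201.6  72. ]
knobtop (array([ 642.2, -102.9,   45.8]), [0.7, 0.7]) [ 659.9 -103.4   72. ] [ 629.1 -119.9   72. ]
drawL (array([481.1, 271.8,  60. ]), [2.7, 2.7]) [489.3 268.8  72. ] [477.6 255.1  72. ]
drawR (array([483.6,  94. ,  56.9]), [2.0, 2.0]) [495.3  91.8  72. ] [479.1  78.5  72. ]
top FR (array([550.2,  92.6,  57.4]), [3.7, 3.7]) [564.9  85.5  72. ] [543.7  84.3  72. ]
top BL (array([702.1, 267.3,  70.7]), [8.2, 8.2]) [696.9 274.9  72. ] [701.3 254.7  72. ]
[132.01446018 613.59458184 373.27780272] [ 0.25890931 -0.08333617 -0.96229988]
[  65.69380435   -0.57182596 -123.9410922 ] [-0.27200429  0.00264824  0.9622924 ] [[-0.95  0.31 -0.  ]
 [ 0.31  0.95 -0.  ]
 [ 0.   -0.   -1.  ]] 275.4768829556456 [-0.00711194  0.          0.          0.          0.        ]
```
Good. Wrist camera sits 66mm toward tool +x, 124 above TCP, looking tilted toward -x... 

Units first: shifts go in units of 50 mm and turns go in units of 0.1 rad. So -29 mm is -0.58, -27 mm is -0.54.

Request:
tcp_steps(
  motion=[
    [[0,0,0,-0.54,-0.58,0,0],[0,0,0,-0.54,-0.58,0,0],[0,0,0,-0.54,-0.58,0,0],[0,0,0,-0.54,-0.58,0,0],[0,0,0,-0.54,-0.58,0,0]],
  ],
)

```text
refused: motion[0]: the value is too short (schema: minItems 7). Nothing was moved.
```

The error is about the shape of the input: a list of rows, each a list of 7 numbers. Fixing that and sending the same move.

Request:
tcp_steps(
  motion=[
    [0,0,0,-0.54,-0.58,0,0],
    [0,0,0,-0.54,-0.58,0,0],
    [0,0,0,-0.54,-0.58,0,0],
    [0,0,0,-0.54,-0.58,0,0],
    [0,0,0,-0.54,-0.58,0,0],
  ],
)

```text
clock: 0.52
eef_pos: [278.0, 412.2, 249.6]
tcp_rot: [-3.141, -0.0, 2.825]
contact_force: [0.5, 0.0, 1.3]
opening: 0.301
grasp_force: 0.0
```

Request:
tcp_steps(
  motion=[
    [0,0,0,-0.54,-0.58,0,0],
    [0,0,0,-0.54,-0.58,0,0],
    [0,0,0,-0.54,-0.58,0,0],
    [0,0,0,-0.54,-0.58,0,0],
    [0,0,0,-0.54,-0.58,0,0],
  ],
)

```text
clock: 0.93
eef_pos: [361.1, 232.4, 249.9]
tcp_rot: [-3.142, 0.0, 2.825]
contact_force: [1.3, 0.3, -0.5]
opening: -0.003
grasp_force: 0.0
```

Request:
tcp_steps(
  motion=[
    [0,0,0,-0.54,-0.58,0,0],
    [0,0,0,-0.54,-0.58,0,0],
    [0,0,0,-0.54,-0.58,0,0],
    [0,0,0,-0.54,-0.58,0,0],
    [0,0,0,0,0,0,0],
  ],
)

```text
clock: 1.35
eef_pos: [429.6, 85.1, 250.1]
tcp_rot: [-3.14, 0.002, 2.82]
contact_force: [0.5, 0.2, -0.6]
opening: -0.0
grasp_force: 0.0
```

Request:
tcp_steps(
  motion=[
    [0,0,-1.1,0,0,0,0],
    [0,0,-1.1,0,0,0,0],
    [0,0,-1,0,0,0,0],
    [0,0,0,0,0,0,0],
    [0,0,0,0,0,0,0],
  ],
)

```text
clock: 1.77
eef_pos: [427.2, 90.5, 249.8]
tcp_rot: [-3.142, -0.0, -3.141]
contact_force: [-0.7, -0.5, 0.0]
opening: 0.002
grasp_force: 0.0
```

```bash
cat > snap.py <<'E'
import sys,json
from h import *
n,name=sys.argv[1:3]
s=r.sense();p=r.camera_params(n);im=r.grab_frame(n)[:,:,::-1]
json.dump({k:np.array(v).tolist() for k,v in p.items()},open(f'pics/{name}.json','w'))
cv2.imwrite(f'pics/{name}_raw.png',im);cv2.imwrite(f'pics/{name}.png',cv2.resize(im,(800,600),interpolation=cv2.INTER_CUBIC))
print(s['clock'],s['eef_pos'].round(1) if hasattr(s['eef_pos'],'round') else s['eef_pos'],s['tcp_rot'],s['qpos'])
E
python3 snap.py wrist w1
```

```text
1.7667 [427.2  90.5 249.8] [-3.14156826e+00 -4.08167530e-04 -3.14140200e+00] [ 2.05242062e-01  5.36232131e-02  2.01505434e+00  6.73946568e-05
  1.07331969e+00 -1.36577710e+00]
```

View pics/w1.png

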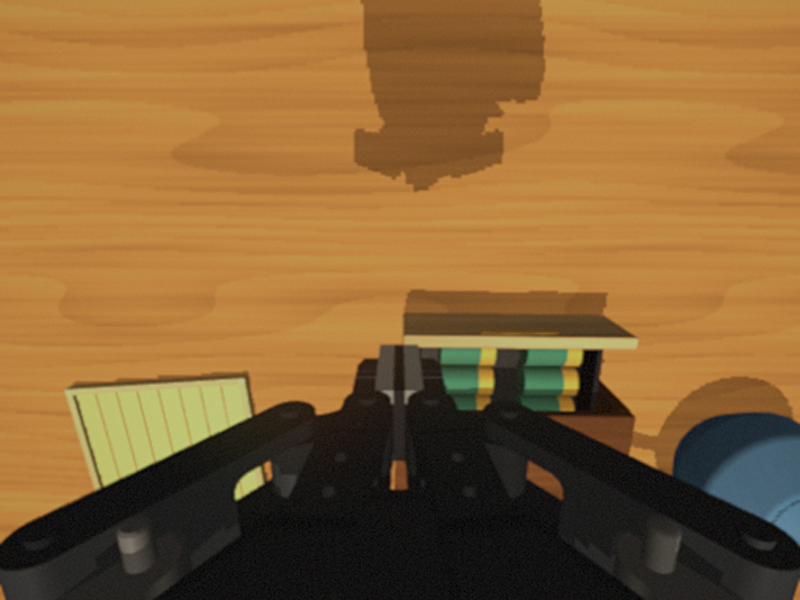

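The wrist view shows the drawer front's outer top edge from (404,338) to (636,338). The gripper hides the area beyond it, and the tray is on the left.

```bash
python3 - <<'E'
from h import *
import json
w=json.load(open('pics/w1.json'));S=.64
for u,z in [((404,338),66),((636,338),66),((404,314),6),((604,316),6)]: print(onz(w,np.array(u)*S,z))
a=r.camera_params('scene')
print(tri([(w,np.array((404,338))*S),(a,np.array((409,259))*S)]),tri([(w,np.array((636,338))*S),(a,np.array((496,243))*S)]))
E
```

```text
[478.2  93.9  66. ]
[478.4 270.8  66. ]
[478.1  94.6   6. ]
[480.2 274.2   6. ]
(array([481.8,  94.9,  56.9]), [0.9, 0.9]) (array([480.1, 273.5,  61.6]), [0.1, 0.1])
```

Drawer face is at x≈479, y≈183 with yaw≈0, about 49 mm out. I'll push it along +x.

Request:
tcp_steps(
  motion=[
    [0,0,0,0,0.62,0.2,0],
    [0,0,0,0,0.62,0.6,0],
    [0,0,0,0,0.62,0.8,0],
    [0,0,0,0,0,0.8,0],
    [0,0,0,0,0,0.8,0],
  ],
)

```text
clock: 2.23
eef_pos: [427.5, 178.6, 97.2]
tcp_rot: [3.14, 0.002, -3.139]
contact_force: [-0.2, 0.9, -1.3]
opening: 0.001
grasp_force: 0.0
```

Request:
tcp_steps(
  motion=[
    [0,0,0,0,0,0.6,0],
    [0,0,0,0,0,0.2,0],
    [0,0,0,-0.2,0,0,0],
    [0,0,0,-0.2,0,0,0],
    [0,0,0,-0.16,0,0,0],
  ],
)

```text
clock: 2.65
eef_pos: [458.3, 177.6, 60.0]
tcp_rot: [3.14, 0.004, -3.139]
contact_force: [0.9, 0.5, -0.0]
opening: 0.002
grasp_force: 0.0
```

Request:
tcp_steps(
  motion=[
    [0,0,0,-0.2,0,0,0],
    [0,0,0,-0.2,0,0,0],
    [0,0,0,-0.16,0,0,0],
    [0,0,0,-0.16,0,0,0],
    [0,0,0,-0.16,0,0,0],
  ],
)

```text
clock: 3.07
eef_pos: [499.9, 176.9, 58.5]
tcp_rot: [3.142, 0.0, -3.139]
contact_force: [-2.6, -0.8, 1.3]
opening: 0.001
grasp_force: 1.2
```

Request:
tcp_steps(
  motion=[
    [0,0,0,-0.1,0,0,0],
    [0,0,0,-0.08,0,0,0],
    [0,0,0,-0.06,0,0,0],
    [0,0,0,0,0,0,0],
    [0,0,0,0,0,0,0],
  ],
)

```text
clock: 3.48
eef_pos: [511.4, 177.2, 58.0]
tcp_rot: [3.141, 0.001, -3.138]
contact_force: [-0.5, 0.7, 0.3]
opening: 0.001
grasp_force: 0.0
```

Request:
tcp_steps(
  motion=[
    [0,0,0,-0.06,0,0,0],
    [0,0,0,-0.04,0,0,0],
    [0,0,0,-0.02,0,0,0],
    [0,0,0,0,0,0,0],
    [0,0,0,0,0,0,0],
  ],
)

```text
clock: 3.9
eef_pos: [517.2, 177.1, 58.0]
tcp_rot: [-3.142, 0.0, -3.138]
contact_force: [-1.5, -0.0, -1.2]
opening: 0.001
grasp_force: 0.5
```

Request:
tcp_steps(
  motion=[
    [0,0,0,-0.02,0,0,0],
    [0,0,0,-0.02,0,0,0],
    [0,0,0,-0.02,0,0,0],
    [0,0,0,0,0,0,0],
  ],
)

```text
clock: 4.23
eef_pos: [519.7, 177.1, 58.0]
tcp_rot: [-3.141, -0.001, -3.139]
contact_force: [-5.0, -1.2, 1.3]
opening: 0.003
grasp_force: 1.9
```

Request:
tcp_steps(
  motion=[
    [0,0,0,-0.02,0,0,0],
    [0,0,0,-0.01,0,0,0],
    [0,0,0,0,0,0,0],
  ],
)

```text
clock: 4.48
eef_pos: [519.8, 177.0, 57.9]
tcp_rot: [-3.141, -0.004, -3.139]
contact_force: [-9.2, 1.5, 6.7]
opening: 0.004
grasp_force: 5.0
```

Request:
tcp_steps(
  motion=[
    [0,0,0,-0.02,0,0,0],
    [0,0,0,-0.01,0,0,0],
    [0,0,0,0,0,0,0],
  ],
)

```text
clock: 4.73
eef_pos: [519.8, 177.0, 57.9]
tcp_rot: [-3.141, -0.007, -3.139]
contact_force: [-15.7, 3.1, 12.5]
opening: 0.002
grasp_force: 7.9
```

The drawer is home: position stopped at 519.8 while the force rose. Next I'll back off, rise and look down on the shaft and knob.

To row units: -40 mm is -0.8, 15 mm is 0.3.

Request:
tcp_steps(
  motion=[
    [0,0,0,0.3,0,0,0],
    [0,0,0,0.3,0,0,0],
    [0,0,0,0,0,-0.8,0],
    [0,0,0,0,0,-0.8,0],
    [0,0,0,0,0,-0.8,0],
  ],
)

```text
clock: 5.15
eef_pos: [493.2, 177.1, 179.5]
tcp_rot: [-3.142, 0.0, -3.138]
contact_force: [1.3, 0.6, -0.3]
opening: -0.005
grasp_force: 0.0
```

Request:
tcp_steps(
  motion=[
    [0,0,0,0,0,-0.8,1],
    [0,0,0,0,0,-0.7,1],
    [0,0,0,-0.6,-0.4,0,1],
    [0,0,0,-0.6,-0.4,0,1],
    [0,0,0,-0.6,-0.4,0,1],
  ],
)

```text
clock: 5.57
eef_pos: [585.5, 117.0, 255.1]
tcp_rot: [3.141, 0.005, -3.137]
contact_force: [-0.2, 0.5, -0.9]
opening: 0.703
grasp_force: 0.0
```

Request:
tcp_steps(
  motion=[
    [0,0,0,-0.6,-0.4,0,1],
    [0,0,0,-0.6,-0.4,0,1],
    [0,0,0,-0.6,-0.4,0,1],
    [0,0,0,-0.6,-0.4,0,1],
    [0,0,0,0,0,0,1],
  ],
)

```text
clock: 5.98
eef_pos: [708.7, 33.7, 252.9]
tcp_rot: [-3.14, 0.005, -3.141]
contact_force: [-1.3, -0.4, 0.5]
opening: 0.995
grasp_force: 0.0
```

Request:
tcp_steps(
  motion=[
    [0,0,0,0,0,0,1],
    [0,0,0,0,0,0,1],
  ],
)

```text
clock: 6.15
eef_pos: [703.5, 37.7, 252.8]
tcp_rot: [3.141, -0.0, -3.139]
contact_force: [-0.1, -0.2, 0.2]
opening: 0.997
grasp_force: 0.0
```

```bash
python3 snap.py wrist w2
```

```text
6.15 [703.5  37.7 252.8] [ 3.14142428e+00 -1.48248108e-04 -3.13884732e+00] [ 5.13171021e-02  4.74088799e-01  1.44264782e+00  1.86407591e-04
  1.22499594e+00 -1.52228774e+00]
```

Request:
tcp_steps(
  motion=[
    [0,0,0,0,-0.7,0,1],
    [0,0,0,0,-0.7,0,1],
    [0,0,0,0,0,0,1],
    [0,0,0,0,0,0,1],
  ],
)

```text
clock: 6.53
eef_pos: [703.2, -32.9, 253.6]
tcp_rot: [3.142, 0.0, -3.14]
contact_force: [0.1, 0.8, -0.6]
opening: 1.001
grasp_force: 0.0
```

```bash
python3 snap.py wrist w3
```

```text
6.5333 [703.2 -32.9 253.6] [ 3.14153490e+00  4.63582406e-04 -3.13978282e+00] [-4.89040677e-02  4.72308618e-01  1.44369269e+00  8.62799177e-05
  1.22513129e+00 -1.62153946e+00]
```

View pics/w2.png

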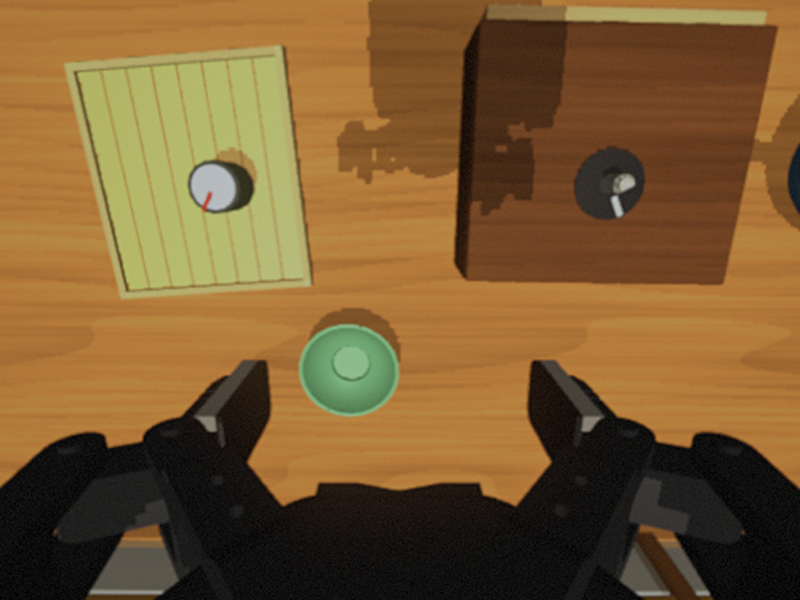

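View pics/w3.png

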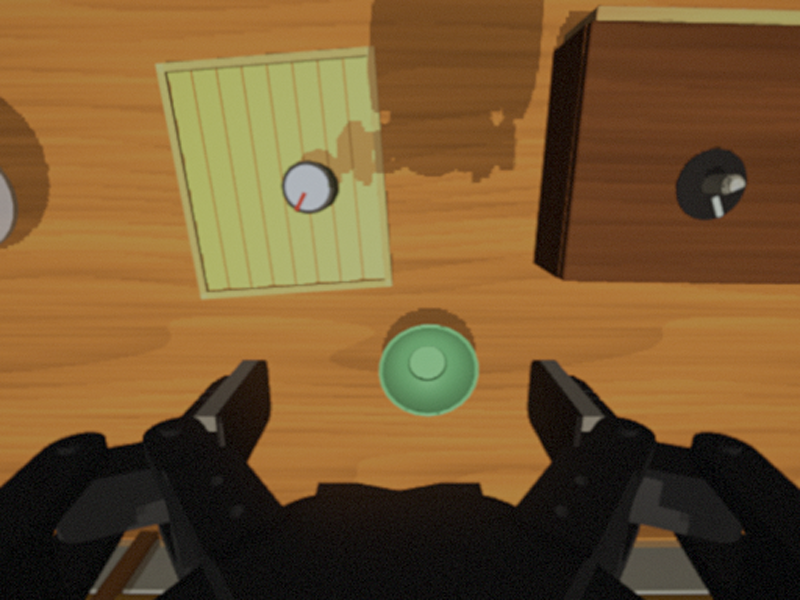

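Both wrist views show the knob (w2 top centre about (214,187), w3 (308,186)), its red line pointing down-left, the collar with its tick, the tip (w2 about (626,182)) and the drawer home. I'll enlarge crops.

```bash
python3 - <<'E'
import cv2,numpy as np
t=[]
for n,cs in (('w2',((140,120),(391,118))),('w3',((200,120),(455,118)))):
    im=cv2.imread(f'pics/{n}_raw.png')
    t.append(np.hstack([cv2.resize(im[y-25:y+25,x-33:x+33] if True else 0,(396,300),interpolation=cv2.INTER_CUBIC) for x,y in cs]))
cv2.imwrite('pics/crop.png',np.vstack(t))
E
```

```text
(no output)
```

View pics/crop.png

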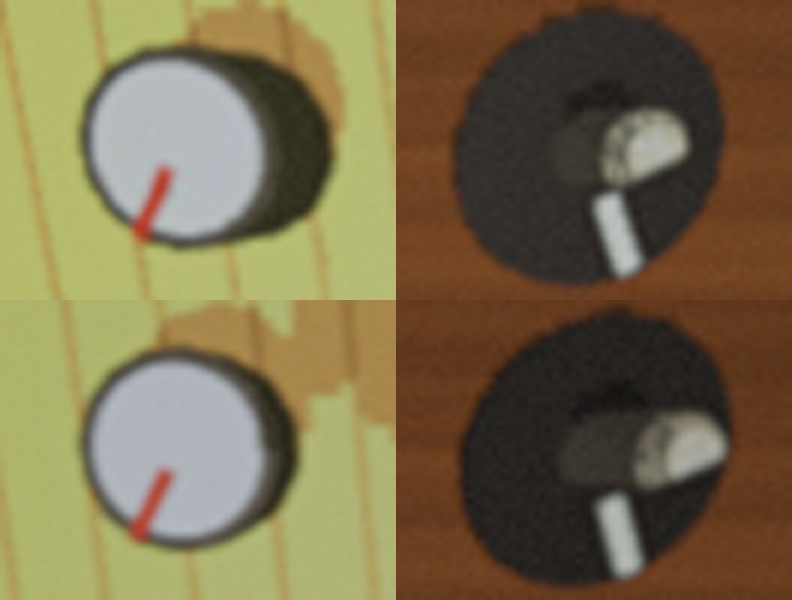

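```bash
python3 - <<'E'
from h import *
import json
W={n:json.load(open(f'pics/{n}.json')) for n in('w2','w3')}
def px(o,p): return np.array(o)+(np.array(p)+.5)/6-.5
k2,k3,s2,s3=(107,95),(167,95),(358,93),(422,93)
obs={'knobtop':(px(k2,(176,146)),px(k3,(176,447-300))),
'redin':(px(k2,(167,172)),px(k3,(166,474-300))),
'redout':(px(k2,(141,238)),px(k3,(137,536-300))),
'collar':(px(s2,(588-396,146)),px(s3,(596-396,147))),
'tickin':(px(s2,(605-396,195)),px(s3,(609-396,195))),
'tickout':(px(s2,(627-396,272)),px(s3,(628-396,272))),
'tip':(px(s2,(658-396,140)),px(s3,(697-396,142)))}
Z=dict(knobtop=42,redin=42,redout=42,collar=74,tickin=74,tickout=74,tip=96)
Q={}
for n,(a,b) in obs.items():
    q=[onz(W['w2'],a,Z[n]),onz(W['w3'],b,Z[n])];Q[n]=(q[0]+q[1])/2
    print(n,*tri([(W['w2'],a),(W['w3'],b)]),*q)
for a,b in(('redin','redout'),('tickin','tickout'),('knobtop','redout'),('collar','tickout')):
    d=Q[b]-Q[a];print(a,b,np.arctan2(d[1],d[0]))
for c in('scene','side'):
    p=r.camera_params(c);print(c,(proj(p,[Q['tip'],Q['knobtop']])/.64).round(1))
# controller edges, w2 top corners
S=.64
for u in((488,22),(776,27),(724,283),(466,279)): print(onz(W['w2'],np.array(u)*S,72))
E
```

```text
knobtop [ 642.7 -103.4   42.8] [0.0, 0.0] [ 642.7 -103.7   42. ] [ 642.7 -103.5   42. ]
redin [ 647.7 -105.6   43.1] [0.1, 0.1] [ 647.7 -106.    42. ] [ 647.8 -105.8   42. ]
redout [ 660.1 -111.9   43.7] [0.3, 0.3] [ 660.5 -112.7   42. ] [ 659.9 -112.3   42. ]
collar [639.7 180.2  74.2] [0.0, 0.0] [639.7 180.3  74. ] [639.6 180.3  74. ]
tickin [648.1 184.7  73.3] [0.1, 0.1] [648.2 184.4  74. ] [648.  184.2  74. ]
tickout [661.7 189.8  74.7] [0.1, 0.1] [661.8 190.2  74. ] [661.6 190.3  74. ]
tip [638.6 180.9  96.8] [0.0, 0.0] [638.6 181.3  96. ] [638.6 181.5  96. ]
redin redout -0.4874526351858742
tickin tickout 0.412410441597386
knobtop redout -0.4704812156105451
collar tickout 0.42389058583132644
scene [[479.2 300.9]
 [320.5 348.8]]
side [[338.5 249. ]
 [427.1 361.3]]
[542.1  92.9  72. ]
[543.9 275.5  72. ]
[710.4 274.8  72. ]
[707.7  86.   72. ]
```

Knob at (642.7, -103.5), top z≈42.8, yaw≈-0.475. Shaft at (639.5, 180.5), tip z≈96.8, yaw≈+0.42, and this agrees with both fixed cameras. Now the pick.

Request:
tcp_steps(
  motion=[
    [0,0,0,0.4,-0.48,0,1],
    [0,0,0,0.4,-0.48,0,1],
    [0,0,0,0.4,-0.46,0.6,1],
    [0,0,0,0,0,0.8,1],
    [0,0,0,0,0,0.8,1],
  ],
)

```text
clock: 7.0
eef_pos: [644.5, -102.5, 144.7]
tcp_rot: [-3.141, 0.004, -3.139]
contact_force: [0.4, 0.3, -0.1]
opening: 1.003
grasp_force: 0.0
```

Request:
tcp_steps(
  motion=[
    [0,0,0,0,0,0.8,1],
    [0,0,0,0,0,0,1],
    [0,0,0,0,0,0,1],
    [0,0,0,0,0,0,1],
  ],
)

```text
clock: 7.33
eef_pos: [645.9, -102.0, 106.0]
tcp_rot: [-3.141, 0.002, -3.137]
contact_force: [0.8, 0.4, 0.5]
opening: 1.001
grasp_force: 0.0
```

To row units: 3.2 mm is 0.064, -1.5 mm is -0.03.

Request:
tcp_steps(
  motion=[
    [0,0,0,0.064,-0.03,0.5,1],
    [0,0,0,0,0,0.6,1],
    [0,0,0,0,0,0.4,1],
    [0,0,0,0,0,0,1],
    [0,0,0,0,0,0,1],
  ],
)

```text
clock: 7.75
eef_pos: [642.6, -104.2, 30.9]
tcp_rot: [-3.141, 0.002, -3.138]
contact_force: [0.2, 0.3, 1.1]
opening: 0.999
grasp_force: 0.0
```

```bash
python3 -c "
from rig import r
s=r.sense();print(s['eef_pos'],s['tcp_rot'])"
```

```text
[ 642.64717983 -104.21075208   30.87206259] [-3.14131959e+00  1.91592912e-03 -3.13797602e+00]
```

Request:
tcp_steps(
  motion=[
    [0,0,0,0,0,0,0],
    [0,0,0,0,0,0,0],
    [0,0,0,0,0,0,0],
    [0,0,0,0,0,0,0],
    [0,0,0,0,0,0,0],
  ],
  squeeze=60,
)

```text
clock: 8.17
eef_pos: [642.3, -104.5, 30.6]
tcp_rot: [-3.141, 0.002, -3.138]
contact_force: [-2.4, -0.4, 9.7]
opening: 0.449
grasp_force: 59.2
```

Request:
tcp_steps(
  motion=[
    [0,0,0,0,0,0,0],
    [0,0,0,0,0,0,0],
    [0,0,0,0,0,-0.2,0],
    [0,0,0,0,0,-0.6,0],
    [0,0,0,0,0,-0.8,0],
  ],
)

```text
clock: 8.58
eef_pos: [639.0, -104.0, 107.4]
tcp_rot: [3.141, -0.006, -3.138]
contact_force: [1.3, -0.5, -0.5]
opening: 0.452
grasp_force: 60.3
```

Request:
tcp_steps(
  motion=[
    [0,0,0,0,0,-0.8,0],
    [0,0,0,0,0,-0.4,0],
    [0,0,0,0,0,0,0],
    [0,0,0,0,0,0,0],
  ],
)

```text
clock: 8.92
eef_pos: [642.2, -104.6, 171.1]
tcp_rot: [-3.141, 0.003, -3.138]
contact_force: [0.2, 0.4, -1.7]
opening: 0.451
grasp_force: 60.3
```

```bash
python3 snap.py wrist w4
```

```text
8.9167 [ 642.2 -104.6  171.1] [-3.14094532  0.00343216 -3.13840817] [-1.63723575e-01  4.68849566e-01  1.64555332e+00 -7.97817306e-05
  1.02369777e+00 -1.73766189e+00]
```

View pics/w4.png

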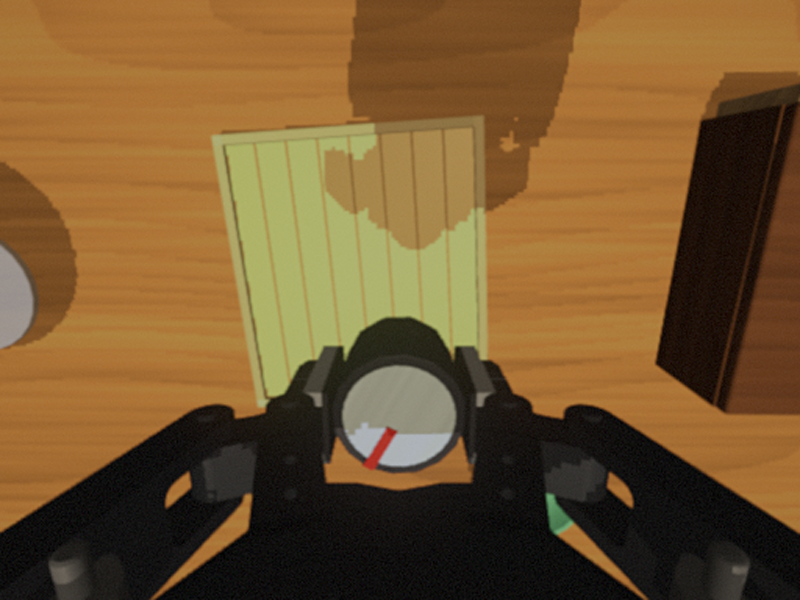

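The knob is held. Its top centre is at about (399,413) and the red line runs from (390,432) to (370,466).

```bash
python3 - <<'E'
from h import *
import json
from scipy.spatial.transform import Rotation as Ro
w=json.load(open('pics/w4.json'));S=.64
e=np.array([642.2,-104.6,171.1]);R=Ro.from_euler('xyz',[-3.14094532,0.00343216,-3.13840817]).as_matrix()
im=cv2.imread('pics/w4_raw.png').astype(int)
c=onz(w,np.array((399.5,413))*S,182.3);a=onz(w,np.array((391,431))*S,182.3);b=onz(w,np.array((370,467))*S,182.3)
print(c,R.T@(c-e));print(np.arctan2(*(b-a)[1::-1]),np.arctan2(*(b-c)[1::-1]))
m=(im[:,:,2]>im[:,:,1]+70)&(im[:,:,2]>im[:,:,0]+70);m[:265]=0;m[305:]=0;m[:,:225]=0;m[:,265:]=0
ys,xs=np.nonzero(m);P=np.array([onz(w,(x,y),182.3)[:2] for x,y in zip(xs,ys)]);print(len(P),(P.mean(0)-c[:2]).round(1),np.arctan2(*(P.mean(0)-c[:2])[::-1]))
u=np.linalg.svd(P-P.mean(0))[2][0];print(np.arctan2(u[1],u[0]))
E
```

```text
[ 642.4 -105.   182.3] [ -0.23716414  -0.40788443 -11.19899029]
-0.4732014584384036 -0.4483982464929156
197 [12.4 -6.3] -0.4669657288621081
-0.5038738100225076
```

Request:
tcp_steps(
  motion=[
    [0,0,0,0,0.8,0,0],
    [0,0,0,0,0.8,0,0],
    [0,0,0,0,0.8,0,0],
    [0,0,0,0,0.8,0,0],
    [0,0,0,0,0.8,0,0],
  ],
)

```text
clock: 9.38
eef_pos: [639.2, 97.1, 166.8]
tcp_rot: [-3.141, -0.003, -3.139]
contact_force: [-0.5, 1.4, -0.9]
opening: 0.452
grasp_force: 60.5
```

Request:
tcp_steps(
  motion=[
    [0,0,0,0,0.8,0,0],
    [0,0,0,0,0.6,0,0],
    [0,0,0,0,0.3,0,0],
    [0,0,-1,0,0,0,0],
    [0,0,-1,0,0,0,0],
  ],
)

```text
clock: 9.8
eef_pos: [639.3, 181.4, 166.9]
tcp_rot: [-3.141, -0.003, -2.932]
contact_force: [0.3, -0.6, -0.6]
opening: 0.449
grasp_force: 60.5
```

Request:
tcp_steps(
  motion=[
    [0,0,-1,0,0,0,0],
    [0,0,-1,0,0,0,0],
    [0,0,-1,0,0,0,0],
    [0,0,-1,0,0,0,0],
    [0,0,-1,0,0,0,0],
  ],
)

```text
clock: 10.22
eef_pos: [639.5, 179.7, 167.0]
tcp_rot: [3.141, -0.003, -2.434]
contact_force: [-0.2, -0.3, -1.1]
opening: 0.45
grasp_force: 60.5
```

Request:
tcp_steps(
  motion=[
    [0,0,-1,0,0,0,0],
    [0,0,-0.93,0,0,0,0],
    [0,0,0,0,0,0,0],
    [0,0,0,0,0,0,0],
    [0,0,0,0,0,0,0],
  ],
)

```text
clock: 10.63
eef_pos: [640.0, 180.1, 168.0]
tcp_rot: [3.141, -0.001, -2.249]
contact_force: [0.1, -0.3, -0.8]
opening: 0.448
grasp_force: 60.5
```

```bash
cat > go.py <<'E'
import sys
from h import *
from scipy.spatial.transform import Rotation as Ro
s=r.sense();R=Ro.from_euler('xyz',s['tcp_rot']).as_matrix()
T=np.array([float(x) for x in sys.argv[1:4]]);yaw=float(sys.argv[4])
G=Ro.from_euler('xyz',[np.pi,0,yaw]).as_matrix()
print('move',(R.T@(T-s['eef_pos'])).round(2),'rot',Ro.from_matrix(R.T@G).as_rotvec().round(4),'pose',np.round(s['eef_pos'],1),np.round(s['tcp_rot'],4),'F',np.round(s['contact_force'],1),'T',np.round(s['wrist_torque'],2))
E
python3 go.py 639.5 180.6 140 -2.245
```

```text
move [-0.1   0.7  27.96] rot [ 0.0008 -0.0013 -0.0037] pose [640.  180.1 168. ] [ 3.1408e+00 -1.3000e-03 -2.2487e+00] F [ 0.1 -0.3 -0.8] T [0.04 0.05 0.03]
```

To row units: 20 mm is 0.4, 14 mm is 0.28, -0.003 rad is -0.03.

Request:
tcp_steps(
  motion=[
    [0,0,-0.03,0,0.01,0.4,0],
    [0,0,0,0,0,0.28,0],
    [0,0,0,0,0,0.16,0],
    [0,0,0,0,0,0,0],
    [0,0,0,0,0,0,0],
  ],
)

```text
clock: 11.05
eef_pos: [639.6, 180.8, 126.2]
tcp_rot: [3.141, -0.001, -2.243]
contact_force: [-0.2, -0.1, -0.8]
opening: 0.452
grasp_force: 60.4
```

```bash
python3 go.py 639.5 180.5 120 -2.245; python3 snap.py side s4; python3 snap.py wrist w5
python3 - <<'E'
import cv2,numpy as np
a=cv2.imread('pics/s4_raw.png')[110:200,160:280];b=cv2.imread('pics/w5_raw.png')
cv2.imwrite('pics/c5.png',np.vstack([cv2.resize(a,(400,300),interpolation=3),cv2.resize(b,(400,300))]))
E
```

```text
move [ 0.29 -0.05  6.15] rot [ 0.0009 -0.0013  0.002 ] pose [639.6 180.8 126.2] [ 3.1407e+00 -1.3000e-03 -2.2430e+00] F [-0.2 -0.1 -0.8] T [0.03 0.01 0.03]
11.05 [639.6 180.8 126.2] [ 3.14069643e+00 -1.30111073e-03 -2.24298914e+00] [ 2.73175347e-01  5.41990979e-01  1.63722979e+00 -4.27902554e-05
  9.63951395e-01 -2.19619948e+00]
11.1 [640.2 180.9 126.9] [ 3.14146789e+00 -2.09253225e-04 -2.24283394e+00] [ 2.73187850e-01  5.41242769e-01  1.63659683e+00 -2.60395076e-05
  9.63995744e-01 -2.19635232e+00]
```

View pics/c5.png

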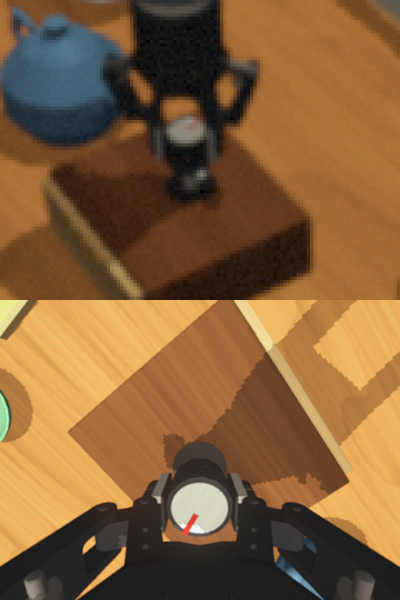

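The knob sits directly over the shaft in both crops and the drawer is still shut. Now lowering in small steps.

Request:
tcp_steps(
  motion=[
    [0,0,0,0,0,0.04,0],
    [0,0,0,0,0,0.04,0],
    [0,0,0,0,0,0.04,0],
    [0,0,0,0,0,0,0],
  ],
)

```text
clock: 11.48
eef_pos: [639.9, 180.9, 120.6]
tcp_rot: [3.141, -0.0, -2.242]
contact_force: [-0.7, -0.7, 0.0]
opening: 0.45
grasp_force: 60.4
```

```bash
python3 go.py 639.5 180.5 105 -2.245
```

```text
move [ 0.53  0.06 15.62] rot [ 0.0002 -0.0002  0.0026] pose [639.9 180.9 120.6] [ 3.1414e+00 -2.0000e-04 -2.2424e+00] F [-0.7 -0.7  0. ] T [ 0.02 -0.04  0.03]
```

Request:
tcp_steps(
  motion=[
    [0,0,0,0,0,0.04,0],
    [0,0,0,0,0,0,0],
    [0,0,0,0,0,0,0],
  ],
)

```text
clock: 11.73
eef_pos: [640.0, 180.9, 118.7]
tcp_rot: [3.141, -0.0, -2.242]
contact_force: [-0.6, 0.4, -1.2]
opening: 0.452
grasp_force: 60.4
```

```bash
python3 go.py 639.5 180.5 105 -2.245
```

```text
move [ 0.57  0.14 13.72] rot [ 0.0001 -0.0002  0.0026] pose [640.  180.9 118.7] [ 3.1415e+00 -2.0000e-04 -2.2424e+00] F [-0.6  0.4 -1.2] T [ 0.03 -0.    0.02]
```

To row units: 1 mm is 0.02, 0.4 mm is 0.008.

Request:
tcp_steps(
  motion=[
    [0,0,0,0.008,0,0.02,0],
    [0,0,0,0,0,0.02,0],
    [0,0,0,0,0,0,0],
  ],
)

```text
clock: 11.98
eef_pos: [639.7, 180.5, 116.7]
tcp_rot: [3.141, -0.0, -2.242]
contact_force: [0.4, 0.3, 0.4]
opening: 0.451
grasp_force: 60.4
```

```bash
python3 go.py 639.5 180.5 105 -2.245
```

```text
move [ 0.15  0.12 11.66] rot [ 0.0001 -0.0002  0.0026] pose [639.7 180.5 116.7] [ 3.1415e+00 -2.0000e-04 -2.2424e+00] F [0.4 0.3 0.4] T [0.01 0.01 0.03]
```

Request:
tcp_steps(
  motion=[
    [0,0,0,0,0,0.02,0],
    [0,0,0,0,0,0.02,0],
    [0,0,0,0,0,0,0],
  ],
)

```text
clock: 12.23
eef_pos: [639.7, 180.5, 114.6]
tcp_rot: [3.141, -0.0, -2.242]
contact_force: [-0.3, -0.7, -0.4]
opening: 0.45
grasp_force: 60.4
```

```bash
python3 go.py 639.5 180.5 105 -2.245
```

```text
move [0.15 0.11 9.61] rot [ 0.0002 -0.0003  0.0026] pose [639.7 180.5 114.6] [ 3.1414e+00 -3.0000e-04 -2.2424e+00] F [-0.3 -0.7 -0.4] T [-0.08 -0.02 -0.01]
```

No vertical force with the bore about 6 mm over the shaft, so the flats match. I'll continue to seat it.

To row units: 2 mm is 0.04.

Request:
tcp_steps(
  motion=[
    [0,0,0,0,0,0.04,0],
    [0,0,0,0,0,0.04,0],
    [0,0,0,0,0,0.04,0],
    [0,0,0,0,0,0,0],
  ],
)

```text
clock: 12.57
eef_pos: [639.5, 180.5, 108.2]
tcp_rot: [3.141, -0.001, -2.242]
contact_force: [-1.1, -0.1, -0.5]
opening: 0.449
grasp_force: 60.4
```

```bash
python3 go.py 639.5 180.5 99 -2.245
```

```text
move [-0.02 -0.04  9.25] rot [ 0.0005 -0.0007  0.0026] pose [639.5 180.5 108.2] [ 3.1411e+00 -7.0000e-04 -2.2424e+00] F [-1.1 -0.1 -0.5] T [ 0.02  0.02 -0.05]
```

Request:
tcp_steps(
  motion=[
    [0,0,0,0,0,0.04,0],
    [0,0,0,0,0,0.02,0],
    [0,0,0,0,0,0,0],
    [0,0,0,0,0,0,0],
  ],
)

```text
clock: 12.9
eef_pos: [639.8, 180.6, 105.8]
tcp_rot: [3.142, -0.0, -2.242]
contact_force: [0.6, -0.3, -0.3]
opening: 0.452
grasp_force: 60.4
```

```bash
python3 go.py 639.5 180.5 99 -2.245
```

```text
move [0.24 0.16 6.77] rot [ 0.0001 -0.0001  0.0026] pose [639.8 180.6 105.8] [ 3.1415e+00 -1.0000e-04 -2.2424e+00] F [ 0.6 -0.3 -0.3] T [0.   0.02 0.04]
```

Request:
tcp_steps(
  motion=[
    [0,0,0,0,0,0.02,0],
    [0,0,0,0,0,0.02,0],
    [0,0,0,0,0,0,0],
    [0,0,0,0,0,0,0],
  ],
  squeeze=90,
)

```text
clock: 13.23
eef_pos: [640.0, 180.6, 104.2]
tcp_rot: [-3.141, 0.0, -2.242]
contact_force: [-0.7, -0.1, 3.9]
opening: 0.442
grasp_force: 90.3
```

```bash
python3 go.py 639.5 180.5 99 -2.245
```

```text
move [0.39 0.31 5.18] rot [-0.0003  0.0003  0.0026] pose [640.  180.6 104.2] [-3.1413e+00  3.0000e-04 -2.2424e+00] F [-0.7 -0.1  3.9] T [-0.05  0.14  0.04]
```

Request:
tcp_steps(
  motion=[
    [0,0,0,0,0,0.02,0],
    [0,0,0,0,0,0.02,0],
    [0,0,0,0,0,0,0],
    [0,0,0,0,0,0,0],
  ],
)

```text
clock: 13.57
eef_pos: [640.0, 180.7, 102.2]
tcp_rot: [-3.141, 0.0, -2.242]
contact_force: [-1.6, -0.4, 5.7]
opening: 0.441
grasp_force: 90.5
```

```bash
python3 go.py 639.5 180.5 99 -2.245
```

```text
move [0.45 0.32 3.16] rot [-0.0003  0.0004  0.0026] pose [640.  180.7 102.2] [-3.1413e+00  4.0000e-04 -2.2424e+00] F [-1.6 -0.4  5.7] T [-0.05  0.18 -0.01]
```

Request:
tcp_steps(
  motion=[
    [0,0,0,0,0,0.02,0],
    [0,0,0,0,0,0.02,0],
    [0,0,0,0,0,0,0],
    [0,0,0,0,0,0,0],
  ],
)

```text
clock: 13.9
eef_pos: [640.1, 180.6, 100.4]
tcp_rot: [-3.141, 0.001, -2.242]
contact_force: [-2.2, 0.6, 8.0]
opening: 0.448
grasp_force: 90.7
```

```bash
python3 go.py 639.5 180.5 99 -2.245
```

```text
move [0.46 0.34 1.38] rot [-0.0004  0.0005  0.0026] pose [640.1 180.6 100.4] [-3.1412e+00  5.0000e-04 -2.2424e+00] F [-2.2  0.6  8. ] T [-0.06  0.31  0.03]
```

The force follows the spring. I'll go on to the stop.

To row units: 1 mm is 0.02, 0.5 mm is 0.01.

Request:
tcp_steps(
  motion=[
    [0,0,0,0,0,0.02,0],
    [0,0,0,0,0,0.01,0],
    [0,0,0,0,0,0,0],
    [0,0,0,0,0,0,0],
  ],
)

```text
clock: 14.23
eef_pos: [640.1, 180.7, 99.1]
tcp_rot: [-3.141, 0.001, -2.242]
contact_force: [-1.4, -0.6, 8.5]
opening: 0.445
grasp_force: 90.8
```

Request:
tcp_steps(
  motion=[
    [0,0,0,0,0,0.02,0],
    [0,0,0,0,0,0,0],
    [0,0,0,0,0,0,0],
  ],
)

```text
clock: 14.48
eef_pos: [640.2, 180.7, 98.6]
tcp_rot: [-3.141, 0.001, -2.242]
contact_force: [-3.4, -1.4, 13.2]
opening: 0.444
grasp_force: 91.9
```

Request:
tcp_steps(
  motion=[
    [0,0,0,0,0,0.02,0],
    [0,0,0,0,0,0,0],
    [0,0,0,0,0,0,0],
  ],
)

```text
clock: 14.73
eef_pos: [640.3, 180.8, 98.4]
tcp_rot: [-3.141, 0.001, -2.242]
contact_force: [-5.5, -1.9, 19.7]
opening: 0.441
grasp_force: 92.5
```

```bash
python3 go.py 639.5 180.5 99 -2.245
```

```text
move [ 0.67  0.43 -0.64] rot [-0.0007  0.001   0.0026] pose [640.3 180.8  98.4] [-3.1409e+00  1.0000e-03 -2.2424e+00] F [-5.5 -1.9 19.7] T [-0.23  0.96 -0.03]
```

Request:
tcp_steps(
  motion=[
    [0,0,0,0,0,0,0],
    [0,0,0,0,0,0,0],
    [0,0,0,0,0,0,0],
    [0,0,0,0,0,0,0],
  ],
)

```text
clock: 15.07
eef_pos: [640.3, 180.7, 98.4]
tcp_rot: [-3.141, 0.001, -2.242]
contact_force: [-4.8, -2.0, 19.3]
opening: 0.445
grasp_force: 92.5
```

```bash
python3 snap.py wrist w6; python3 snap.py scene s6; python3 - <<'E'
import cv2,numpy as np
a=cv2.imread('pics/w6_raw.png');b=cv2.imread('pics/s6_raw.png')[120:270,220:420]
cv2.imwrite('pics/c6.png',np.hstack([cv2.resize(a,(400,300)),cv2.resize(b,(400,300),interpolation=3)]))
E
```

```text
15.0667 [640.3 180.7  98.4] [-3.14085454e+00  1.08484799e-03 -2.24240248e+00] [ 2.72852501e-01  5.75508817e-01  1.65230375e+00  4.79261477e-05
  9.12468493e-01 -2.19716290e+00]
15.1167 [640.3 180.8  98.4] [-3.14086634e+00  1.07664617e-03 -2.24236322e+00] [ 2.72881653e-01  5.75518421e-01  1.65232817e+00  5.39575292e-05
  9.12448033e-01 -2.19717671e+00]
```

View pics/c6.png

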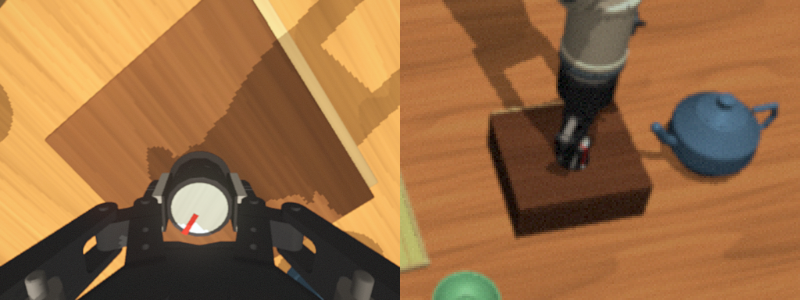

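The knob is pressed down on the controller and held steady at about 19 N. The drawer is shut and the teapot and dish have not moved.

```bash
python3 -c "
from rig import r
print(r.sign_off())"
```

```text
the job is handed in; nothing more can be done
None
```

Job handed in at about 15 s: the drawer is pushed home, and the knob is on the D-shaft with the flats aligned and held pressed at its stop with about 19 N; the other items were not touched.

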